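# Weigh the crate of empty cans

## Task

Weigh the slatted crate of empty cans for the recycling: pick it up by the wooden grip on its wire bail, hang the bail on the hook of the spring scale, and lower it slowly, no faster than about 2 cm a second, so that the spring takes the weight gently, with no sudden jump or bounce of the pointer. Let go only once the scale is carrying all of the weight, neither dropping the crate onto the hook nor forcing the hook or pulling it to its bottom stop, and leave the crate hanging free, straight and still. Do not disturb the other things on the table.

Things in the scene. Friction and masses are not known exactly. Their poses are not given: they have to be found in the camera images.
- crate: Slatted crate of pale wood, 120 (x) x 150 (y) x 68 mm high, two slim drink cans lying wedged inside; total mass unknown, 0.18 to 0.58 kg. The only crate with a wire bail: rigid steel wire 8 mm thick, in the plane x = 0, up both y ends to y = +-78, z = 108 mm, then sloping like a roof to a peak at y = 0, z = 150 mm. Origin: centre of the underside, z up; the same when turned by half a turn.
- crate_eye (a point): Centre of the 8 mm wire at the bail's peak, 150 mm above the crate's underside: the spot that lies in the hook. The window under it, down to the crate's rim, is 78 mm high.
- crate_grip (a point): Centre (to 2 mm) of the wooden grip block standing on the bail's peak, 26 mm above crate_eye. The block is 18 mm in crate x, 30 mm in crate y, 44 mm high (152 to 196 mm over the crate's underside). Grip it from above across its 30 mm (fingers closing along crate y, along the bail): so the fingers stay beside the hook, not in line with it.
- stand: Spring scale on a steel stand fixed to the table: foot 170 x 170 x 12 mm (its centre 20 mm to -x of the origin), grey column 44 x 44 mm up to 285 mm, black cap to 310 mm, white graduated plate on its -y side. A round steel hook arm sticks out along local -x. Place and yaw vary. Origin: on the table, under the column's axis; z up.
- hook_seat (a point): Where the bail wire's centre lies when seated in the hook's pocket: 130 mm from the column's axis along stand -x, 240 mm up when unloaded; moves with the hook. Hook: 10 mm round steel in the stand's x-z plane; arm axis 8 mm above the seat, pocket mouth 44 mm axis to axis. Wire lowered within 8 mm of the seat falls in. The bail lies across the hook: crate y along stand y (either way).
- hook_tip (a point): Top of the hook's upturned free end, 26 mm from hook_seat along stand -x and 27 mm above it. The bail comes in from the free end with its wire passing over the tip and the tip reaching through the window under the wire; then it is lowered.
- scale_hook (a joint): Travel of the hook and its black pointer, m: 0 unloaded, grows downward, bottom stop at 0.075 (overloaded above 0.068). Spring about 110 N/m, lightly damped: the crate draws it down by 16 to 52 mm, depending on its unknown mass. Let go too early or too late, it jumps and bounces (over 0.06 m/s is a jump, so lower at 0.02 or less).
- open_crate: Bystander: like crate without bail or grip, two cans standing in it, 106 mm high. It may stand on either of the two places where the crates stand. Origin: centre of the underside.
- drink_bottle: Bystander: yellow drink bottle, 86 mm across, 240 mm high. Origin: centre of the underside.
- drink_can: Bystander: orange can, 66 mm across, 115 mm high. Origin: centre of the underside.
- mug: Bystander: white mug, 80 mm across, 90 mm high. Origin: centre of the underside.
- remote: Bystander: black remote control, 45 x 160 x 18 mm. Origin: centre of the underside.
- dish: Bystander: grey bowl, 120 mm across, 35 mm high. Origin: centre of the underside.
Mind the look-alikes: they are no part of the job. Leave any blue look-alike of the crate alone.

How it is judged (in metres and radians):
On the way, in this order (a step that is already met when the one before it is completed fails the run):
1. the crate is lifted off the table by its grip, the scale still unloaded (height (world z) of crate above 0.03 m and contact force between the fingers and crate above 0.5 N and value of joint scale_hook below 0.004 m), for 0.2 s.
2. the bail lies in the hook and has drawn the pointer down at least 10 mm while the gripper still holds the crate (distance between crate_eye and hook_seat below 0.014 m and value of joint scale_hook above 0.01 m and contact force between the fingers and crate above 0.3 N), for 0.2 s.
At the end, for the whole second after the job is handed in: The crate hangs free from the hook with the wire's peak within 14 mm of the hook's seat, its underside more than 20 mm above the table, within 0.15 rad of upright and at rest (below 30 mm/s and 0.3 rad/s); the pointer shows its weight (13 to 58 mm of travel) and stands still (within 10 mm/s) (distance between crate_eye and hook_seat below 0.014 m and value of joint scale_hook between 0.013 and 0.058 m and velocity of joint scale_hook between -0.01 and 0.01 m/s and height (world z) of crate above 0.02 m and linear speed of crate below 0.03 m/s and angular speed of crate below 0.3 rad/s and angle between crate's own z axis and vertical below 0.15 rad); the robot touches nothing.
It fails at once if the pointer jumps: the hook moves faster than 0.06 m/s up or down (velocity of joint scale_hook above 0.06 m/s or velocity of joint scale_hook below -0.06 m/s).
It fails at once if the hook is pulled to its bottom stop (beyond 68 mm) (value of joint scale_hook above 0.068 m).
It fails at once if the crate is forced against the scale with more than 15 N (contact force between crate and stand above 15 N).
It fails at once if the gripper or arm pushes on the scale with more than 5 N (contact force between any of the arm, the fingers and stand above 5 N).
It fails at once if another thing on the table is moved by more than 30 mm (distance of any of open_crate, drink_bottle, drink_can, mug, remote, dish from where it was at the start of the episode above 0.03 m).
It also fails if it takes over 72 s, if anything falls off the work surface, if the arm or the gripper's body presses on something with over 40 N, if the wrist force passes 120 N, or if a joint passes its speed limit or range.

## Robot

A 6-joint arm with a two-finger parallel gripper is mounted at the origin on the work surface. World frame = base frame: x ahead of the robot, y to its left, z up, the work surface at z = 0. Lengths are in mm, angles in rad, forces in N, time in s.
With the tool pointing down it reaches from about 400 to 925 mm from the base axis. Payload 12.5 kg.
Tool frame: the origin (TCP) lies midway between the tips of the shut fingers; the grasp point (between the pads) lies 19 mm behind it; z points along the fingers, y is the line along which they close (so a half turn about z gives the same grasp; the last joint's range is limited). The gripper opens to 95 mm and grips with 3 to 60 N. Pads are 20 mm wide; open, the fingers measure 119 mm over their backs; the gripper's body (75 mm by 180 mm) begins 59 mm behind the grasp point.
Start: joints at [-1.314, 0.491, 1.559, -0, 1.092, -0.106], TCP at [221.832, -584.326, 214.661] pointing down, gripper open.
Joint ranges: [-3.1, 3.1], [-0.84, 2.19], [0.05, 2.79], [-1.13, 4.28], [0.06, 2.93], [-2.69, 2.69]. Speed limits (rad/s): [2.22, 2.22, 2.79, 3.14, 3.14, 3.14].

## Interface

Orientations are given as [roll, pitch, yaw] about the fixed x, y, z axes, in that order (R = Rz(yaw) Ry(pitch) Rx(roll)).
In Python, from cell import state, read_camera, camera_info, env gives the robot as it stands.
- The arm moves only by the tool move_arm, never from a script. Its argument "commands" is a list of rows, each a list of 3 entries, a list of its own where there are three numbers: the shift along the world's x, y, z in cm, then the turn, a rotation vector about the world's x, y, z in degrees, then the opening, from 0 (shut) to 1 (fully open). A call has 1 to 10 rows; each row shifts and turns the commanded pose from where the row before left it; what a row does not reach is not made up. A row lasts 1/10 s, in which the tool goes at most 50 mm and 8.59 degrees, less where a joint would pass 70% of its speed; a pose out of reach is approached as far as the arm can. A call with a gripper value outside its range is refused whole. The fingers move at their own pace and stop on an object; the grip force is fixed at half the most. Time passes only in rows, so rows that do not move let the fingers close. It gives the time, the measured TCP pose, the force, the opening and the grip force at its end, in the units of the state.
- state(): the state, without advancing time (a new reading comes with each control period).
- read_camera(name): name is "scene" or "top"; returns the picture (384x512x3 uint8, blue, green, red); there is no depth.
- camera_info(name): a dict with "K" (3x3 intrinsics, pixels), "cam_to_world" (4x4, takes a point from camera to world coordinates). Camera axes: x right, y down, z forward; pixel columns grow to the right and rows downward; lengths in mm; the calibration is good to about 2 mm. A picture is of the moment at which its call begins. camera_info takes no time and is no camera call.
- env.job_done(): hands the job in; it is judged then, once.
The state is a dict: "t": time; "joints": joint angles; "qvel": joint speeds; "tau": joint torques, N m; "eef_pos": TCP position; "tcp_rot": TCP orientation; "ft_force": force on the tool from outside, world axes, zero at the start; "moment": the same for the moment, N m; "opening": opening from 0.0 (shut) to 1.0 (fully open); "grip_force": force on a finger pad.
Only numpy, scipy, OpenCV 4.12 (cv2) and the standard library are available. Lean on these libraries where they do the work, as an engineer would, in place of code of your own. Each camera call takes 0.05 s, during which the arm holds its last target. There are 200 camera calls.

## Working session

There is one attempt and no reset: what is moved stays moved. The work goes in short steps, Python scripts to look and compute and a tool call to move; the robot and the scene stay as the last step left them, time stands still between calls to the robot, and variables do not carry over. Pictures are saved under pics/ and viewed, at most 10 in all, crops included, and the job is handed in when it is done.

Besides the shell and the picture viewer there is one more tool, called after "Emit:" as a command line: name --argument value ..., lists and objects as JSON in quotes. move_arm: Moves the arm, as the interface text tells. Its arguments: {"type":"object","properties":{"commands":{"type":"array"}},"required":["commands"]}

```bash
ls; mkdir -p pics; python3 - <<'E'
from cell import *
import cv2,numpy as np
for n in("scene","top"):
    cv2.imwrite(f"pics/{n}0.png",read_camera(n)); c=camera_info(n); print(n,np.round(c["K"],1).tolist(),np.round(c["cam_to_world"],3).tolist())
print(state())
E
```

```text
pics
scene [[361.2, 0.0, 254.9], [0.0, 361.2, 192.7], [0.0, 0.0, 1.0]] [[-0.157, 0.525, -0.837, 1421.88], [0.988, 0.08, -0.135, 162.617], [-0.004, -0.848, -0.531, 740.609], [0.0, 0.0, 0.0, 1.0]]
top [[485.7, 0.0, 256.1], [0.0, 485.7, 195.4], [0.0, 0.0, 1.0]] [[-0.005, -0.992, 0.128, 336.945], [-1.0, 0.004, -0.006, 9.763], [0.006, -0.128, -0.992, 1596.851], [0.0, 0.0, 0.0, 1.0]]
{'t': 0.1, 'joints': array([-1.31359571e+00,  4.91500840e-01,  1.55936743e+00, -3.51989918e-05,
        1.09170147e+00, -1.05562711e-01]), 'qvel': array([-0.00156977, -0.00234419, -0.00281265,  0.00064919,  0.00178991,
        0.00072302]), 'tau': array([ 3.17369915e-03, -6.13623333e+01, -2.58607292e+01,  6.94214297e-02,
        4.70095896e-02, -3.94659060e-05]), 'eef_pos': array([ 221.76938668, -584.11164261,  214.12647434]), 'tcp_rot': array([-3.14061772e+00, -7.19061039e-05,  3.62779538e-01]), 'ft_force': array([-1.14275465,  0.40778733, -0.36068621]), 'moment': array([-0.00351118,  0.00040629,  0.01962331]), 'grip_force': 0.0, 'opening': 0.9997547611817503}
```

View pics/scene0.png

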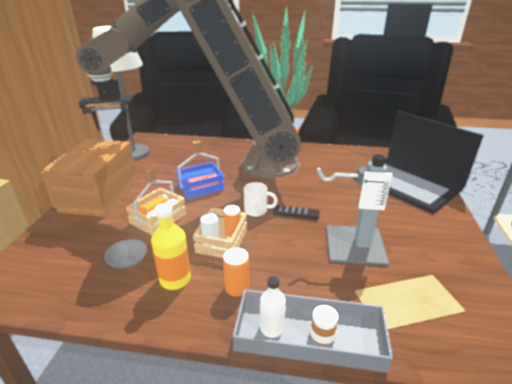

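View pics/top0.png

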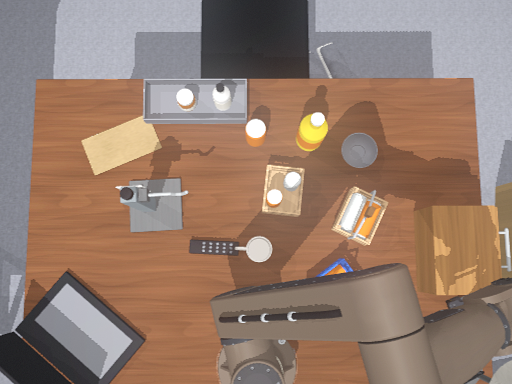

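Scene: bailed pale crate at scene (157,208) / top (360,215). Open crate with standing cans is at top (284,190), and the blue look-alike at top (340,270). The stand is at top (150,195), its hook pointing to image right (-y). The pale crate with the bail and lying cans fits, so I'll confirm it in an enlarged crop.

```bash
python3 - <<'E'
import cv2,numpy as np
t=cv2.imread("pics/top0.png");s=cv2.imread("pics/scene0.png")
f=lambda i,x,y,w,h:cv2.resize(i[y:y+h,x:x+w],(400,300),interpolation=cv2.INTER_CUBIC)
a=np.vstack([np.hstack([f(t,320,180,80,60),f(t,115,170,80,60)]),np.hstack([f(s,117,170,80,60),f(s,312,145,80,60)])])
cv2.imwrite("pics/crop0.png",a)
E
```

```text
(no output)
```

View pics/crop0.png

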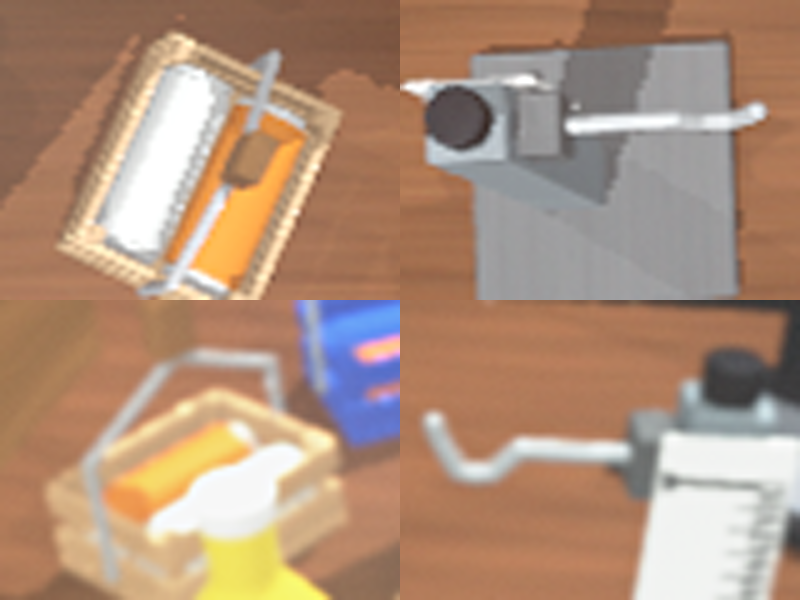

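Crop confirms: bail, wooden grip and two lying cans on the pale crate (grip top at top px ≈(371.5,210.5)). Bail shoulders are at about (374,191) and (352,237), hook tip at top (186.6,192.4) and scene (318.6,168), cap at top (127,193.4).

```bash
cat > h.py <<'E'
from cell import *
import cv2,numpy as np
def ray(n,p):
    c=camera_info(n);T=np.array(c["cam_to_world"]);d=T[:3,:3]@np.linalg.inv(c["K"])@[p[0],p[1],1.];return T[:3,3],d
def onz(n,p,z):
    o,d=ray(n,p);return o+d*(z-o[2])/d[2]
def tri(p,q):
    o,d=ray("top",p);a,e=ray("scene",q)
    s=np.linalg.lstsq(np.c_[d,-e],a-o,rcond=None)[0];u,v=o+d*s[0],a+e*s[1];return (u+v)/2,np.linalg.norm(u-v)
def proj(n,P):
    c=camera_info(n);q=np.array(c["K"])@(np.linalg.inv(c["cam_to_world"])@[*P,1])[:3];return q[:2]/q[2]
E
python3 - <<'E'
from h import *
np.set_printoptions(precision=1,suppress=True)
print("griptop",onz("top",(371.5,210.5),196))
a,b=onz("top",(374.5,191),108),onz("top",(352,237.5),108)
print("bail ends",a,b,np.linalg.norm(a-b),np.degrees(np.arctan2(*(a-b)[1::-1])))
t=cv2.imread("pics/top0.png");hsv=cv2.cvtColor(t,cv2.COLOR_BGR2HSV)
# crate rim: pale wood
m=cv2.inRange(hsv,(12,50,140),(28,160,255));m[:175]=0;m[255:]=0;m[:,:325]=0;m[:,395:]=0
r=cv2.minAreaRect(cv2.findNonZero(m));bx=cv2.boxPoints(r);print(r);P=np.array([onz("top",p,68) for p in bx]);print(P,P.mean(0))
print("tip",onz("top",(186.6,192.4),265),tri((186.6,192.4),(318.6,168)))
c=onz("top",(127,193.4),310);w=onz("top",(149,195.2),248);print("cap",c,"arm",w)
# foot corners
print("foot",[onz("top",p,12) for p in ((129.5,180),(181,178),(183,231),(130.5,233))])
E
```

```text
griptop [ 472.4 -333.7  196. ]
bail ends [ 541.5 -366.7  108. ] [ 398.2 -292.6  108. ] 161.37516603957923 -27.345840234794405
((359.5, 214.99996948242188), (77.99998474121094, 68.99998474121094), 90.0)
[[ 596.  -220.3   68. ]
 [ 595.1 -440.9   68. ]
 [ 347.7 -430.7   68. ]
 [ 348.8 -214.6   68. ]] [ 471.9 -326.6   68. ]
tip [518.1 193.4 265. ] (array([518.1, 194.9, 265.3]), np.float64(3.1537595831053995))
cap [509.9 346.1 310. ] arm [513.  300.7 248. ]
foot [array([594.6, 417. ,  12. ]), array([600.6, 247.4,  12. ]), array([425.7, 238.3,  12. ]), array([420. , 408.8,  12. ])]
```

Emit:
move_arm --commands '[[[2.5,2.5,0.3],[0,0,4.2],1],[[2.5,2.5,0.3],[0,0,4.2],1],[[2.5,2.5,0.3],[0,0,4.2],1],[[2.5,2.5,0.3],[0,0,4.2],1],[[2.5,2.5,0.3],[0,0,4.2],1],[[2.5,2.5,0.3],[0,0,4.2],1],[[2.5,2.5,0.3],[0,0,4.2],1],[[2.5,2.5,0.3],[0,0,4.2],1],[[2.5,2.5,0.3],[0,0,4.2],1],[[2.5,2.7,0.3],[0,0,4.2],1]]'

```text
t: 1.1
eef_pos: [472.6, -331.2, 244.5]
tcp_rot: [-3.141, -0.0, 1.099]
ft_force: [1.0, -0.4, -0.2]
opening: 0.999
grip_force: 0.0
```

```bash
python3 - <<'E'
from h import *
print(state()["eef_pos"],state()["tcp_rot"],state()["t"])
t,s=read_camera("top"),read_camera("scene")
f=lambda i,x,y,w,h:cv2.resize(i[y:y+h,x:x+w],(400,600),interpolation=cv2.INTER_CUBIC)
cv2.imwrite("pics/c1.png",np.hstack([f(t,320,160,80,120),f(s,110,110,80,120)]))
for p in([471,-332,196],[471,-332,150],state()["eef_pos"]):print(proj("top",p),proj("scene",p))
E
```

```text
[ 472.62223939 -331.19370993  244.54174402] [-3.14120142e+00 -6.45291068e-05  1.09872797e+00] 1.1
[370.94625414 210.97352939] [149.08324739 168.6523694 ]
[367.25506459 212.45360776] [151.33420459 181.13036042]
[374.23729337 208.2408311 ] [146.93082349 155.29289116]
```

View pics/c1.png

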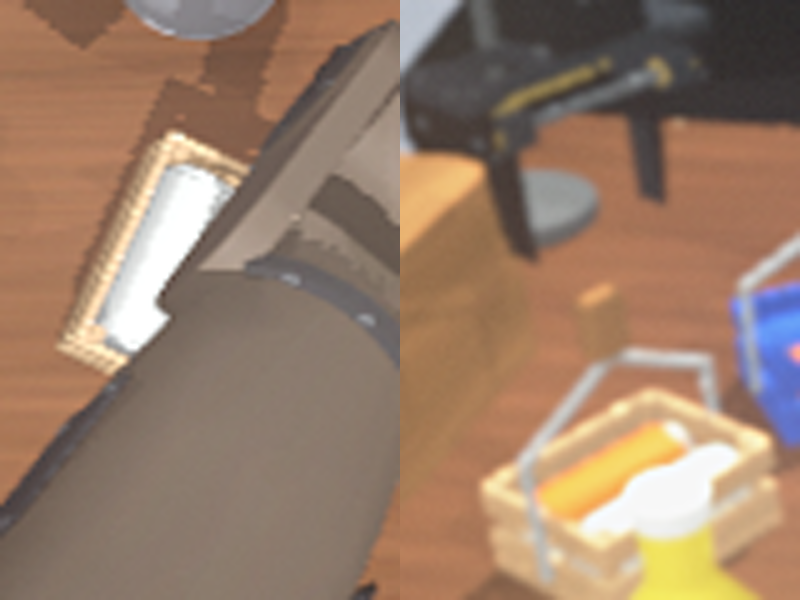

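Gripper is open above the grip block (scene ≈(150,168)), as predicted. Descending.

Emit:
move_arm --commands '[[[0,0,-1.1],[0,0,0],1],[[0,0,-1.1],[0,0,0],1],[[0,0,-1.1],[0,0,0],1],[[0,0,-1.1],[0,0,0],1],[[0,0,-1.1],[0,0,0],1],[[0,0,-1.1],[0,0,0],1],[[0,0,-1.1],[0,0,0],1],[[0,0,-0.9],[0,0,0],1],[[0,0,0],[0,0,0],0.6],[[0,0,0],[0,0,0],0.4]]'

```text
t: 2.2
eef_pos: [471.9, -332.4, 158.7]
tcp_rot: [3.142, -0.0, 1.096]
ft_force: [0.9, 0.3, -0.2]
opening: 0.883
grip_force: 0.0
```

Emit:
move_arm --commands '[[[0,0,0],[0,0,0],0.2],[[0,0,0],[0,0,0],0.1],[[0,0,0],[0,0,0],0.1],[[0,0,0],[0,0,0],0],[[0,0,0],[0,0,0],0],[[0,0,0],[0,0,0],0],[[0,0,0],[0,0,0],0],[[0,0,0],[0,0,0],0]]'

```text
t: 3.0
eef_pos: [471.8, -332.4, 158.6]
tcp_rot: [3.142, 0.0, 1.096]
ft_force: [-0.4, -1.0, -1.6]
opening: 0.315
grip_force: 30.0
```

Emit:
move_arm --commands '[[[0,0,0.6],[0,0,0],0],[[0,0,1.5],[0,0,0],0],[[0,0,1.5],[0,0,0],0],[[0,0,1.5],[0,0,0],0],[[0,0,1.5],[0,0,0],0],[[0,0,1.5],[0,0,0],0],[[0,0,1.5],[0,0,0],0],[[0,0,1.5],[0,0,0],0],[[0,0,1.5],[0,0,0],0],[[0,0,1.6],[0,0,0],0]]'

```text
t: 4.0
eef_pos: [471.5, -332.0, 301.2]
tcp_rot: [-3.141, -0.0, 1.096]
ft_force: [-0.9, 1.0, -3.2]
opening: 0.318
grip_force: 30.0
```

Emit:
move_arm --commands '[[[0.2,2,0],[0,0,2],0],[[0.3,3,0],[0,0,3],0],[[0.3,3,0],[0,0,3],0],[[0.3,3,0],[0,0,3],0],[[0.3,3,0],[0,0,3],0],[[0.3,3,0],[0,0,3],0],[[0.3,3,0],[0,0,3],0],[[0.3,3,0],[0,0,3],0],[[0.3,3,0],[0,0,3],0],[[0.3,3,0],[0,0,3],0]]'

```text
t: 5.0
eef_pos: [500.1, -40.4, 300.3]
tcp_rot: [-3.141, -0.0, 1.605]
ft_force: [0.9, -0.1, -4.0]
opening: 0.315
grip_force: 30.0
```

Emit:
move_arm --commands '[[[0.3,3,0],[0,0,1],0],[[0.3,3,0],[0,0,0],0],[[0.3,3,0],[0,0,0],0],[[0.3,3,0],[0,0,0],0],[[0.3,2.5,0],[0,0,0],0],[[0,1,0],[0,0,0],0],[[0,0,0],[0,0,0],0],[[0,0,0],[0,0,0],0]]'

```text
t: 5.8
eef_pos: [515.4, 112.3, 300.5]
tcp_rot: [-3.141, 0.0, 1.62]
ft_force: [0.5, 0.2, -3.8]
opening: 0.316
grip_force: 30.0
```

```bash
python3 - <<'E'
from h import *
S=state();print(S["eef_pos"],S["tcp_rot"],S["ft_force"],S["moment"],S["t"])
cv2.imwrite("pics/t2.png",read_camera("top"));cv2.imwrite("pics/s2.png",read_camera("scene"))
t,s=cv2.imread("pics/t2.png"),cv2.imread("pics/s2.png")
f=lambda i,x,y:cv2.resize(i[y:y+150,x:x+100],(400,600),interpolation=cv2.INTER_CUBIC)
cv2.imwrite("pics/c2.png",np.hstack([f(t,130,120),f(s,260,90)]))
E=S["eef_pos"]+[0,0,-8.6]
print(proj("scene",E),proj("top",E))
E
```

```text
[515.39410263 112.32041479 300.45972097] [-3.14102749e+00  3.82075400e-04  1.62014492e+00] [ 0.49132167  0.24186697 -3.80239755] [-0.01718918 -0.11224949 -0.03017593] 5.8
[288.81087279 157.02735465] [215.17391483 191.94716717]
```

View pics/c2.png

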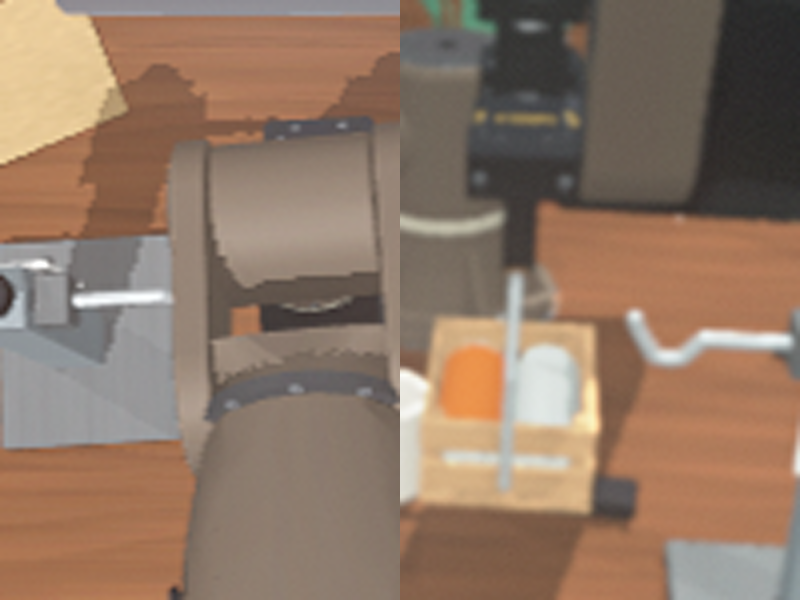

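Scene view: the wire peak hangs at px (289,158.7) and the hook tip at (319,168.7), with the pocket bottom at (327,179.5). The tip is below the wire and above the rim, so the relative offset can be read in this one view.

```bash
python3 - <<'E'
from h import *
for k,p in dict(wire=(288.9,158.75),tip=(319,168.7),pocket=(327,179),bend=(335,174)).items():
    o,d=ray("scene",p);print(k,np.round(o+d*(516-o[0])/d[0],1))
for P in([516,219,240],[517.5,193,267]):print(proj("scene",P))
E
```

```text
wire [516.  112.8 286.9]
tip [516.  197.9 262.3]
pocket [516.  223.  231.4]
bend [516.  243.2 249.2]
[325.88465282 176.24399495]
[317.37715598 167.3467593 ]
```

Emit:
move_arm --commands '[[[0,0.6,0],[0,0,0],0],[[0,1.2,0],[0,0,0],0],[[0,1.5,0],[0,0,0],0],[[0.1,1.5,0],[0,0,0],0],[[0,1.5,0],[0,0,0],0],[[0,1.5,0],[0,0,0],0],[[0,1.5,0],[0,0,0],0],[[0,1,0],[0,0,0],0],[[0,0.5,0],[0,0,0],0],[[0,0,0],[0,0,0],0]]'

```text
t: 6.9
eef_pos: [516.8, 221.2, 300.6]
tcp_rot: [-3.142, 0.0, 1.62]
ft_force: [-0.1, -0.6, -4.2]
opening: 0.314
grip_force: 30.0
```

Emit:
move_arm --commands '[[[0,0,-0.5],[0,0,0],0],[[0,0,-0.5],[0,0,0],0],[[0,0,-0.5],[0,0,0],0],[[0,0,-0.5],[0,0,0],0],[[0,0,-0.4],[0,0,0],0],[[0,0,-0.3],[0,0,0],0],[[0,0,-0.2],[0,0,0],0],[[0,0,0],[0,0,0],0]]'

```text
t: 7.7
eef_pos: [516.8, 220.7, 271.4]
tcp_rot: [-3.141, 0.0, 1.619]
ft_force: [0.1, -0.3, -3.6]
opening: 0.312
grip_force: 30.0
```

```bash
python3 - <<'E'
from h import *
S=state();print(S["eef_pos"],S["ft_force"],S["moment"],S["t"])
s=read_camera("scene");cv2.imwrite("pics/s3.png",s)
cv2.imwrite("pics/c3.png",cv2.resize(s[125:225,280:400],(720,600),interpolation=cv2.INTER_CUBIC))
print(proj("scene",S["eef_pos"]+[0,0,-8.6]))
E
```

```text
[516.78472174 220.65089634 271.43300044] [ 0.14411166 -0.31618218 -3.62554118] [-0.02443418 -0.07450944  0.01193443] 7.7
[327.31530137 169.25659896]
```

View pics/c3.png

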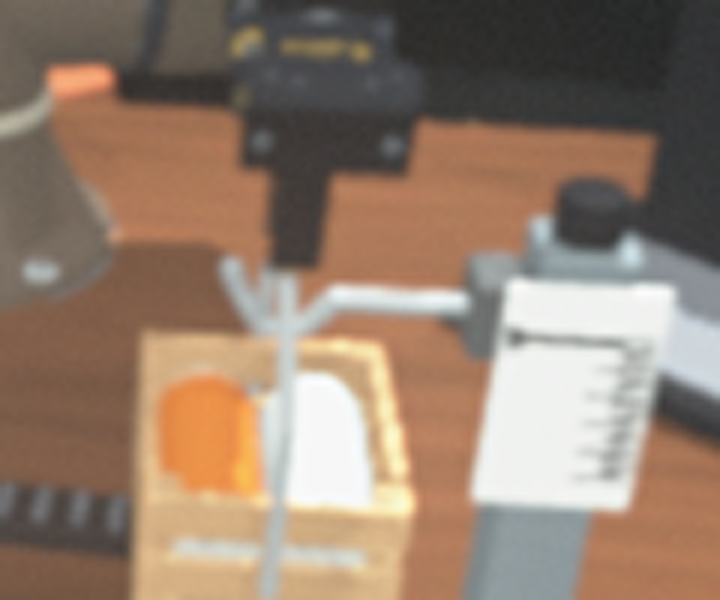

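Wire (crop x≈285) is centred between the tip (230) and the bend (335), just above the pocket. Lowering slowly.

Emit:
move_arm --commands '[[[0,0,-0.15],[0,0,0],0],[[0,0,-0.15],[0,0,0],0],[[0,0,-0.15],[0,0,0],0],[[0,0,-0.15],[0,0,0],0],[[0,0,-0.15],[0,0,0],0],[[0,0,-0.15],[0,0,0],0],[[0,0,-0.15],[0,0,0],0],[[0,0,-0.15],[0,0,0],0],[[0,0,-0.15],[0,0,0],0],[[0,0,-0.15],[0,0,0],0]]'

```text
t: 8.75
eef_pos: [516.8, 220.7, 256.5]
tcp_rot: [3.141, 0.0, 1.619]
ft_force: [-0.1, 0.1, -3.9]
opening: 0.313
grip_force: 30.0
```

Emit:
move_arm --commands '[[[0,0,-0.1],[0,0,0],0],[[0,0,-0.1],[0,0,0],0],[[0,0,-0.1],[0,0,0],0],[[0,0,-0.1],[0,0,0],0],[[0,0,-0.1],[0,0,0],0],[[0,0,-0.1],[0,0,0],0],[[0,0,-0.1],[0,0,0],0],[[0,0,-0.1],[0,0,0],0],[[0,0,-0.1],[0,0,0],0],[[0,0,-0.1],[0,0,0],0]]'

```text
t: 9.75
eef_pos: [516.8, 220.7, 246.6]
tcp_rot: [3.141, -0.0, 1.619]
ft_force: [-0.1, 0.5, -3.4]
opening: 0.312
grip_force: 30.0
```

Emit:
move_arm --commands '[[[0,0,-0.1],[0,0,0],0],[[0,0,-0.1],[0,0,0],0],[[0,0,-0.1],[0,0,0],0],[[0,0,-0.1],[0,0,0],0],[[0,0,-0.1],[0,0,0],0],[[0,0,-0.1],[0,0,0],0],[[0,0,-0.1],[0,0,0],0],[[0,0,-0.1],[0,0,0],0],[[0,0,-0.1],[0,0,0],0],[[0,0,-0.1],[0,0,0],0]]'

```text
t: 10.75
eef_pos: [516.9, 220.7, 236.6]
tcp_rot: [3.141, -0.0, 1.619]
ft_force: [-0.2, 1.1, -2.3]
opening: 0.317
grip_force: 30.0
```

Emit:
move_arm --commands '[[[0,0,-0.1],[0,0,0],0],[[0,0,-0.1],[0,0,0],0],[[0,0,-0.1],[0,0,0],0],[[0,0,-0.1],[0,0,0],0],[[0,0,-0.1],[0,0,0],0],[[0,0,-0.1],[0,0,0],0],[[0,0,-0.1],[0,0,0],0],[[0,0,-0.1],[0,0,0],0],[[0,0,-0.1],[0,0,0],0],[[0,0,-0.1],[0,0,0],0]]'

```text
t: 11.75
eef_pos: [516.8, 220.7, 226.6]
tcp_rot: [3.141, -0.0, 1.619]
ft_force: [-0.4, -0.0, -1.3]
opening: 0.314
grip_force: 30.0
```

```bash
python3 - <<'E'
from h import *
for i in range(5):
    s=read_camera("scene");print(np.round(state()["ft_force"],2),state()["moment"])
cv2.imwrite("pics/c4.png",cv2.resize(s[125:225,280:400],(720,600),interpolation=cv2.INTER_CUBIC))
E
```

```text
[ 0.89  0.72 -0.95] [ 0.01531429 -0.12754622 -0.01060137]
[-0.2  -0.18 -0.54] [-0.03004068 -0.08518169 -0.02967731]
[ 0.21  0.27 -0.01] [-0.0212     -0.07345099  0.00149761]
[-0.18  1.15 -0.1 ] [ 0.08841076 -0.06912873  0.04745834]
[ 0.35 -0.76 -1.48] [ 0.02786275 -0.11365038 -0.01004322]
```

View pics/c4.png

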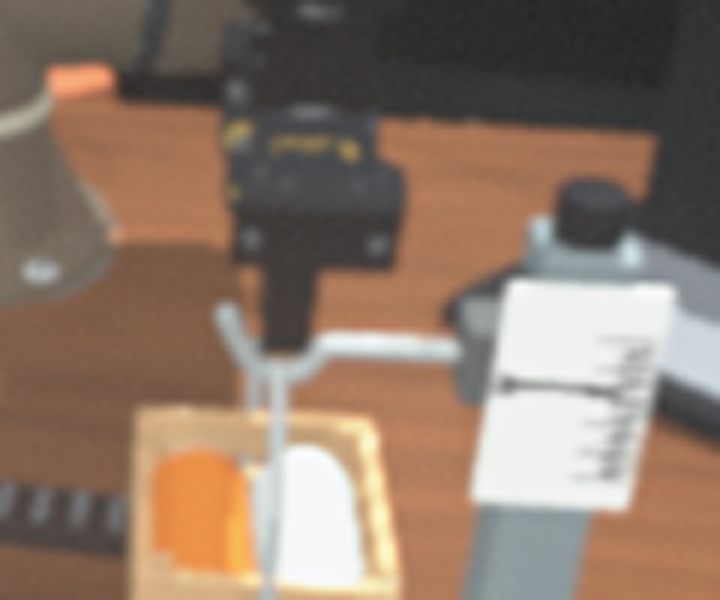

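Bail seated in the hook, pointer drawn down about 23 mm (crop y 335→385). Continuing in small steps and averaging the noisy force.

Emit:
move_arm --commands '[[[0,0,-0.1],[0,0,0],0],[[0,0,-0.1],[0,0,0],0],[[0,0,-0.1],[0,0,0],0],[[0,0,-0.1],[0,0,0],0],[[0,0,-0.1],[0,0,0],0],[[0,0,0],[0,0,0],0],[[0,0,0],[0,0,0],0]]'

```text
t: 12.7
eef_pos: [516.9, 220.7, 221.7]
tcp_rot: [3.141, -0.0, 1.619]
ft_force: [-0.7, -0.2, 0.5]
opening: 0.31
grip_force: 30.0
```

```bash
python3 - <<'E'
from h import *
F=[]
for i in range(40):
    read_camera("scene");F.append(state()["ft_force"])
print(np.mean(F,0),np.std(F,0)/40**.5,state()["eef_pos"],state()["t"])
E
```

```text
[ 0.75135892  0.51466047 -0.26300055] [0.08769346 0.0781964  0.08386505] [516.8436193  220.68041693 221.67583959] 14.7
```

Emit:
move_arm --commands '[[[0,0,-0.1],[0,0,0],0],[[0,0,-0.1],[0,0,0],0],[[0,0,0],[0,0,0],0],[[0,0,0],[0,0,0],0]]'

```text
t: 15.1
eef_pos: [516.9, 220.7, 219.6]
tcp_rot: [3.142, 0.0, 1.619]
ft_force: [1.0, 0.5, -0.1]
opening: 0.315
grip_force: 30.0
```

```bash
python3 - <<'E'
from h import *
F=[]
for i in range(60):
    read_camera("scene");F.append(state()["ft_force"])
print(np.mean(F,0),np.std(F,0)/60**.5,state()["eef_pos"],state()["t"])
E
```

```text
[ 0.79549029  0.4926205  -0.1764603 ] [0.07629152 0.06863174 0.06896564] [516.82680894 220.67045336 219.66677114] 18.1
```

Emit:
move_arm --commands '[[[0,0,-0.1],[0,0,0],0],[[0,0,0],[0,0,0],0.3],[[0,0,0],[0,0,0],0.31],[[0,0,0],[0,0,0],0.315],[[0,0,0],[0,0,0],0.32],[[0,0,0],[0,0,0],0.325],[[0,0,0],[0,0,0],0.33],[[0,0,0],[0,0,0],0.34],[[0,0,0],[0,0,0],0.35],[[0,0,0],[0,0,0],0.36]]'

```text
t: 19.1
eef_pos: [516.8, 220.7, 218.7]
tcp_rot: [3.142, 0.0, 1.619]
ft_force: [1.0, -0.9, -0.3]
opening: 0.36
grip_force: 0.0
```

Emit:
move_arm --commands '[[[0,0,0],[0,0,0],0.38],[[0,0,0],[0,0,0],0.41],[[0,0,0],[0,0,0],0.45],[[0,0,0],[0,0,0],0.5],[[0,0,0],[0,0,0],0.55],[[0,0,0],[0,0,0],0.6],[[0,0,0],[0,0,0],0.6],[[0,0,0],[0,0,0],0.6]]'

```text
t: 19.9
eef_pos: [516.8, 220.7, 218.7]
tcp_rot: [3.142, 0.0, 1.619]
ft_force: [-0.3, 0.8, 0.7]
opening: 0.596
grip_force: 0.0
```

```bash
python3 - <<'E'
from h import *
F=[]
for i in range(10):
    s=read_camera("scene");F.append(state()["ft_force"])
print(np.mean(F,0),state()["opening"],state()["t"])
cv2.imwrite("pics/c5.png",cv2.resize(s[125:225,280:400],(720,600),interpolation=cv2.INTER_CUBIC))
E
```

```text
[-0.04160016 -0.21195057 -0.20604001] 0.5999414430287114 20.4
```

View pics/c5.png

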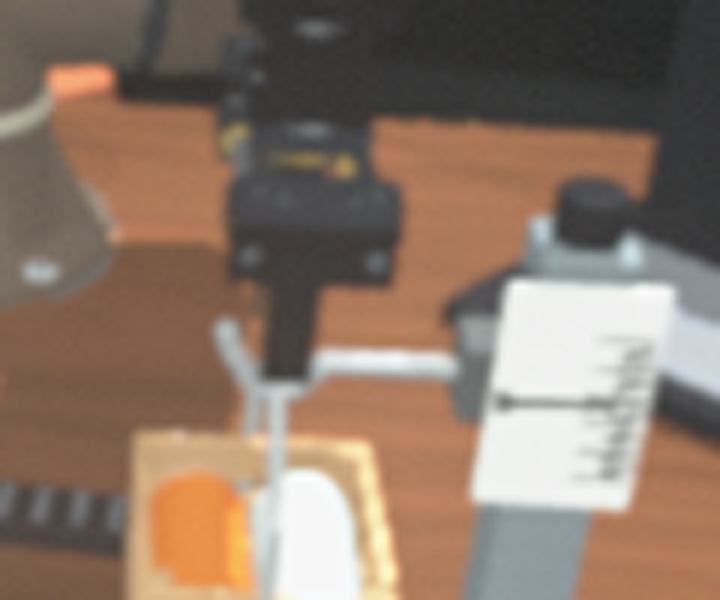

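Released: the crate hangs in the hook with the pointer steady at crop y≈402. Retreating straight up.

Emit:
move_arm --commands '[[[0,0,0.4],[0,0,0],0.7],[[0,0,0.8],[0,0,0],0.7],[[0,0,1.2],[0,0,0],0.7],[[0,0,1.5],[0,0,0],0.7],[[0,0,1.5],[0,0,0],0.7],[[0,0,1.5],[0,0,0],0.7],[[0,0,1.5],[0,0,0],0.7],[[0,0,1.5],[0,0,0],0.7],[[0,0,1.5],[0,0,0],0.7],[[0,0,1],[0,0,0],0.7]]'

```text
t: 21.4
eef_pos: [516.9, 220.7, 344.8]
tcp_rot: [3.139, -0.001, 1.619]
ft_force: [-0.1, -1.1, 0.5]
opening: 0.698
grip_force: 0.0
```

Emit:
move_arm --commands '[[[0,0,0],[0,0,0],0.7],[[0,0,0],[0,0,0],0.7],[[0,0,0],[0,0,0],0.7],[[0,0,0],[0,0,0],0.7],[[0,0,0],[0,0,0],0.7],[[0,0,0],[0,0,0],0.7],[[0,0,0],[0,0,0],0.7],[[0,0,0],[0,0,0],0.7],[[0,0,0],[0,0,0],0.7],[[0,0,0],[0,0,0],0.7]]'

```text
t: 22.4
eef_pos: [516.8, 220.7, 342.7]
tcp_rot: [3.141, 0.0, 1.619]
ft_force: [-0.3, -0.2, -0.0]
opening: 0.7
grip_force: 0.0
```

```bash
python3 - <<'E'
from h import *
a=read_camera("scene").astype(int)
for i in range(20):
    s=read_camera("scene");print(np.abs(s.astype(int)-a)[125:260,290:400].mean().round(2),end=" ")
cv2.imwrite("pics/c6.png",cv2.resize(s[100:250,250:400],(600,600),interpolation=cv2.INTER_CUBIC))
E
```

```text
0.97 0.97 0.97 0.96 0.97 0.96 0.96 0.97 0.97 0.97 0.96 0.97 0.96 0.97 0.98 0.96 0.96 0.96 0.96 0.96
```

View pics/c6.png

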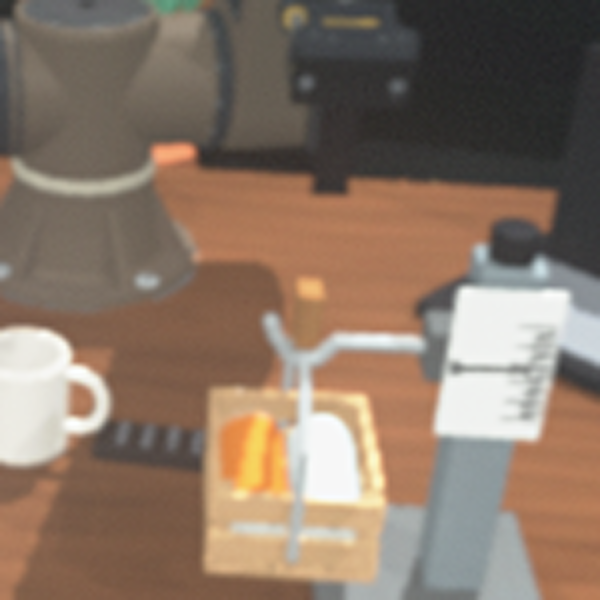

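The crate hangs straight and still (frame differences are constant noise), and the gripper is clear above it. Handing in.

```bash
python3 -c "
from cell import env
print(env.job_done())"
```

```text
the job is handed in; nothing more can be done
None
```

I hung the crate on the scale hook and let go once the spring carried its weight; it hung straight and still with the gripper clear when I handed the job in, and no verdict came back.

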